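# Unload a sample rack from a paddle-latched courier box into the stop-rail tray

## Robot

A 6-joint arm with a two-finger parallel gripper is mounted at the origin on the work surface. World frame = base frame: x ahead of the robot, y to its left, z up, the work surface at z = 0. Lengths are in m, angles in degrees, forces in N, time in s.
With the tool pointing down it reaches from about 0.25 to 0.725 m from the base axis. Payload 9.7 kg.
Tool frame: the origin (TCP) lies midway between the tips of the shut fingers; the grasp point (between the pads) lies 19 mm behind it; z points along the fingers, y is the line along which they close (so a half turn about z gives the same grasp; the last joint's range is limited). The gripper opens to 85 mm and grips with 20 to 120 N. Pads are 22 mm wide; open, the fingers measure 114 mm over their backs; the gripper's body (76 mm by 85 mm) begins 54 mm behind the grasp point. The pads swing forward as they close: fully open they stand 13 mm farther back than shut.
Start: joints at [-70.818, 4.979, 10.078, 95.1, 0, 90], TCP at [0.181, -0.519, 0.231] pointing down, gripper open.
Joint ranges: [-179.16, 179.16], [-48.56, 103.87], [-65.8, 70.77], [-126.05, 130.52], [-82.76, 87.17], [-180, 180]. Speed limits (degrees/s): [127.2, 127.2, 147.25, 180, 180, 180].

## Interface

Orientations are given as [roll, pitch, yaw] about the fixed x, y, z axes, in that order (R = Rz(yaw) Ry(pitch) Rx(roll)).
In Python, from workcell import * gives the robot as it stands.
- The arm moves only by the tool servo_tool, never from a script. Its argument "moves" is a list of rows, each a list of 4 numbers: the shift along the world's x, y, z in shares of 80 cm (1.0 is 80 cm), then the turn about the world's z in shares of 2 pi rad (1.0 is 2 pi rad). A call has 1 to 20 rows; each row is the pose to reach, as a shift and turn from the pose commanded when the call began; what a row does not reach only later rows make up. A row lasts 1/12 s, in which the tool goes at most 41.7 mm and 7.16 degrees, less where a joint would pass 70% of its speed; a pose out of reach is approached as far as the arm can. No shift or turn number may pass 1 either way. A call with a gripper value outside its range is refused whole. "claw" is the closure, from 0 (fully open) to 1 (shut), set as the call begins (left out, the last holds). The fingers move at their own pace and stop on an object; "force" is the grip in N (left out, the last holds). Time passes only in rows, so rows that repeat a pose let the fingers close. It gives the time, the measured TCP pose, the force, the opening and the grip force at its end, in the units of the state.
- get_obs(): the state, without advancing time (a new reading comes with each control period).
- camera(name): name is "side" or "top"; returns the picture (400x640x3 uint8, red, green, blue); there is no depth.
- get_calibration(name): a dict with "fx", "fy", "cx", "cy" (pixels), "rvec" (rotation vector, rad) and "tvec" (3), from world to camera coordinates, as OpenCV has them. Camera axes: x right, y down, z forward; pixel columns grow to the right and rows downward; lengths in m; the calibration is good to about 2 mm. A picture is of the moment at which its call begins. get_calibration takes no time and is no camera call.
- job_done(): hands the job in; it is judged then, once.
The state is a dict: "time": time; "q": joint angles; "qd": joint speeds; "joint_efforts": joint torques, N m; "ee_pos": TCP position; "tcp_rot": TCP orientation; "wrist_force": force on the tool from outside, world axes, zero at the start; "torque": the same for the moment, N m; "opening": finger opening in m; "grasp_force": force on a finger pad.
Only numpy, scipy, OpenCV 4.12 (cv2) and the standard library are available. Lean on these libraries where they do the work, as an engineer would, in place of code of your own. Each camera call takes 0.05 s, during which the arm holds its last target. There are 200 camera calls.

## Task

A courier's sample box has come in: pull up the recessed paddle in its lid to trip the latch, raise the lid with it and swing it right back so that it stays open. On the white rack tray, lift the stop out of its notch, shift it one notch away from the two racks and let it drop fully home there. Then lift the sample rack out of the box, stand it on the bench to change your hold, and set it gently on the tray between the last rack and the stop, upright, square and in line with the others, leaving everything else undisturbed.

Things in the scene. Friction and masses are not known exactly. Their poses are not given: they have to be found in the camera images.
- box: Grey courier sample box, 184 (x) x 220 (y) x 120 mm high shut, fixed to the bench. Origin: centre of its underside; x points from the latch side (near the robot) to the hinge side, y along the hinge, z up. Rim of the base 85 mm high; the shut lid fills 85 to 120 mm. Dark foam inside up to 76 mm.
- slot (a point): Centre of the floor of the sample rack's slot in the foam: box (0, 0, 10) mm. The slot is 68 (x) x 28 (y) mm; the foam closes off the rack's ends up to its caps. A finger well opens on each long side at the middle of the rack: 42 mm wide in x, reaching out to 62 mm from the centre in y, down to the rack's foot.
- lid (a joint): Lid angle, rad: 0 shut, grows as the latch edge rises, stop at 1.75 (100 degrees). Hinge along box y on the far (box +x) rim. Friction hinge: the lid stays where it is left at any angle; raising it takes about 1.1 N m (6 to 8 N at the paddle). While latched it cannot rise more than about 0.02 rad.
- lid_hinge (a point): Middle of the lid's hinge axis: box (+90, 0, 85) mm.
- lid_edge (a point): Middle of the lid's lower front edge, 182 mm from the hinge; moves with the lid, shut at box (-92, 0, 85) mm. The underside of the lid is flat from here to the hinge, but the latch hangs up to 25 mm below it within 16 mm of the middle in y, 5 to 40 mm behind the edge. Pushed here from below and in front, the lid swings up and back.
- paddle (a joint): Angle of the latch paddle in the lid, rad: 0 flush, grows as its front edge is pulled up, stop at 0.7. The latch is drawn back from about 0.37 on; then the lid comes up with it. A light spring (about 2 N at first, 6 N at the end, at paddle_grip) returns it when let go.
- paddle_grip (a point): Point to take the steel paddle: midway between its side flanges, 10 mm from its front (free) edge, 4 mm below its top. Paddle 40 mm wide (box y), 53 long, flanges 13 deep; its top is flush with the lid's top. It lies in a black dish 124 mm wide (y), 82 long, 31 deep, with 42 mm of room for fingers on each side. Axes: as the box's when shut. Moves with paddle and lid.
- paddle_hinge (a point): Middle of the paddle's hinge axis (along box y), 40 mm behind paddle_grip towards the lid's hinge: shut at box (-4, 0, 114) mm.
- tray: White rack tray, fixed, floor 8 mm above the bench. Origin on its underside; edges at x -95 and +90, y -95 and +95 mm. Two racks stand side by side on it, lengths along tray x, centred at x = -30, y = -60 and -30 mm, by a 53 mm high end wall at y = -76. At x = +65 a notched rail (14 mm wide, top at 28 mm) runs in y; notches every 30 mm, 10 deep, 13 wide.
- bay (a point): On the tray floor, centre of the space for the new rack: tray (-30, -1.5, 8) mm. Axes as the tray's. With the stop in the next notch the space is 35 mm wide in y (from the last rack at -19 to the stop's face at +16).
- stop_slide (a joint): Position of the stop along the rail, m: 0 in its first notch beside the racks, grows towards tray +y away from the racks; the next notch is at 0.030, one more at 0.060.
- stop_tab (a joint): Height of the stop above fully home, m: 0 down in a notch, about 0.010 when it rides on top of the rail, at most 0.030. Lifts straight up freely, 120 g; falls back by its own weight.
- stop_grip (a point): Point to take the stop: middle of its black grip fin, 12 mm thick in tray y, 26 wide in tray x; 60 mm above the bench when home (fin from 37 to 74). From the fin a steel plate 3 mm thick, up to 52 mm high, reaches 122 mm towards tray -x along the side of the racks. Moves with the stop; first at tray (65, -12.5, 60) mm.
- rack: The sample rack in the box: grey four-place rack, 62 (x) x 22 (y) x 50 mm high, with four capped tubes in a row that stand up to 72 mm, about 120 g. Origin: centre of its underside; x along its length, z up. Its length lies along box x at the start.
- rack_a: Rack like the one in the box, the first on the tray, beside the end wall. Origin: centre of its underside. Must stay.
- rack_b: Rack like the one in the box, the last on the tray, beside the stop. Origin: centre of its underside. Must stay.
- pot_in: Sample pot, 36 mm across, 59 mm high, in its pocket in a far corner of the foam. Origin: centre of its underside. Must stay.
- pot_out: Sample pot like the other, standing on the bench beyond the middle. Must stay.
- pen: Marker pen, 135 mm long, lying at the back of the bench. Must stay.
- dishes: Stack of three shallow dishes, 60 mm across, 38 mm high, on the bench near the robot. Must stay.
- sharps: Yellow sharps container, about 140 x 200 x 127 mm, on the right of the bench. Must stay.

How it is judged (in metres and radians):
On the way, in this order (a step that is already met when the one before it is completed fails the run):
1. the latch is tripped with the paddle as the lid starts up (value of joint paddle above 0.3 rad and value of joint lid above 0.02 rad).
2. the lid has been swung right back (value of joint lid above 1.45 rad), for 0.2 s.
3. the sample rack stands upright on the bench, let go (height (world z) of rack below 0.004 m and angle between rack's own z axis and vertical below 0.08 rad and linear speed of rack below 0.03 m/s and contact force between the fingers and rack below 0.1 N), for 0.2 s.
At the end, for the whole second after the job is handed in: Lid open over 1.45 rad; stop down (within 3 mm) in the next notch (26 to 34 mm); the rack at rest on the tray floor (3 mm) in the bay, within 15 mm lengthwise and 10 mm sideways of its centre, upright within 0.06 rad, parallel to the tray x within 0.15 rad (value of joint lid above 1.45 rad and value of joint stop_slide between 0.026 and 0.034 m and value of joint stop_tab below 0.003 m and x of rack in the frame of bay between -0.015 and 0.015 m and y of rack in the frame of bay between -0.01 and 0.01 m and z of rack in the frame of bay between -0.003 and 0.003 m and angle between rack's own z axis and vertical below 0.06 rad and angle between the x axis of rack and the x axis of tray, either way round below 0.15 rad and linear speed of rack below 0.02 m/s); the robot touches nothing.
It fails at once if the sample rack is tipped over (angle between rack's own z axis and vertical above 0.8 rad).
It fails at once if the sample rack is dropped (linear speed of rack above 0.7 m/s and contact force between the fingers and rack below 0.05 N).
It fails at once if a rack on the tray is shifted by over 15 mm or tipped (distance of any of rack_a, rack_b from where it was at the start of the episode above 0.015 m or angle between any of rack_a, rack_b's own z axis and vertical above 0.3 rad).
It fails at once if another thing on the bench or in the box is shifted by over 25 mm (distance of any of pot_in, pot_out, pen, dishes, sharps from where it was at the start of the episode above 0.025 m).
It also fails if it takes over 72 s, if anything falls off the work surface, if the arm or the gripper's body presses on something with over 40 N, if the wrist force passes 120 N, or if a joint passes its speed limit or range.

## Working session

There is one attempt and no reset: what is moved stays moved. The work goes in short steps, Python scripts to look and compute and a tool call to move; the robot and the scene stay as the last step left them, time stands still between calls to the robot, and variables do not carry over. Pictures are saved under pics/ and viewed, at most 11 in all, crops included, and the job is handed in when it is done.

Besides the shell and the picture viewer there is one more tool, called after "Request:" by a JSON object that holds its "fn" and its "kwargs", one argument or row to a line. servo_tool: Moves the arm, as the interface text tells. Its arguments: {"type":"object","properties":{"moves":{"type":"array","items":{"type":"array","items":{"type":"number"}}},"claw":{"type":"number"},"force":{"type":"number"}},"required":["moves"]}

```bash
ls; mkdir -p pics; python3 - <<'E'
from workcell import *
import cv2
o=get_obs();print(o['time'],o['ee_pos'],o['tcp_rot'],o['opening'])
for n in('side','top'):
    cv2.imwrite(f'pics/{n}0.png',camera(n)[:,:,::-1]);print(get_calibration(n))
E
```

```text
pics
0.0 [ 0.18065801 -0.51923818  0.23058354] [-1.79923197e+02  2.72508514e-05  1.91836239e+01] 0.0853643688391168
{'fx': 518.5321395095492, 'fy': 518.5321395095492, 'cx': 313.9887550200191, 'cy': 189.03879917019134, 'rvec': array([ 2.06963754, -0.92399625,  0.43331327]), 'tvec': array([-0.50336955,  0.30320407,  1.47657115])}
{'fx': 388.0079846831641, 'fy': 388.0079846831641, 'cx': 319.0695087242556, 'cy': 201.9745265922989, 'rvec': array([ 2.14372692, -2.16819317,  0.18834907]), 'tvec': array([-0.13477677,  0.57670312,  0.99447683])}
```

View pics/top0.png

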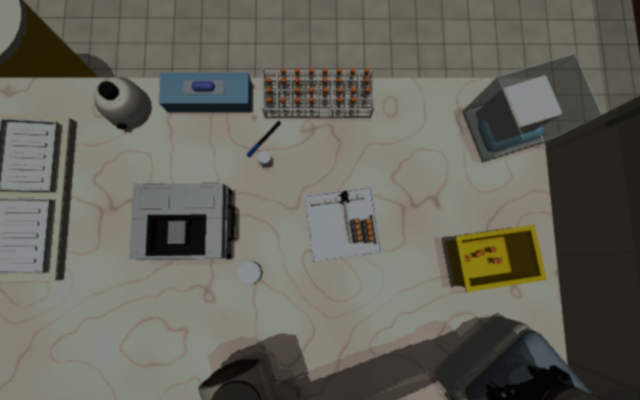

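View pics/side0.png

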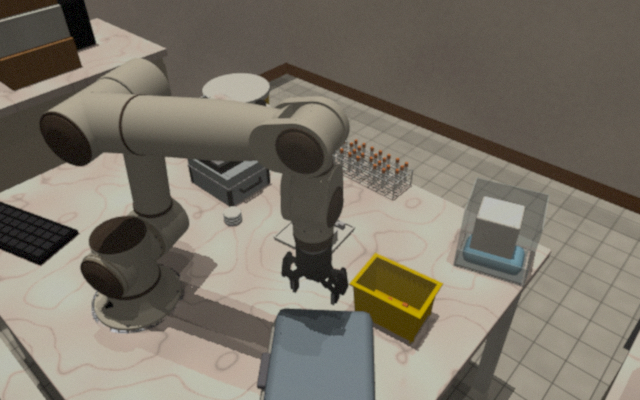

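The top view shows the box at about px (183,222) with its black dish and the paddle at (176,232). The tray is at (343,225), its fin at (344,197), with racks at (356–370,230), dishes at (249,271), the pot at (264,159) and the pen at (264,139). In the side view the arm hides most of the box and tray.

```bash
cat > h.py <<'E'
from workcell import *
import cv2, numpy as np
def cal(n):
    c=get_calibration(n);K=np.array([[c['fx'],0,c['cx']],[0,c['fy'],c['cy']],[0,0,1]])
    return K,cv2.Rodrigues(c['rvec'])[0],c['tvec'],c['rvec']
def ray(n,uv,z):
    K,R,t,_=cal(n);uv=np.atleast_2d(uv).astype(float)
    d=np.c_[uv,np.ones(len(uv))]@np.linalg.inv(K).T@R; c=-R.T@t
    return c+d*((z-c[2])/d[:,2])[:,None]
def proj(n,P):
    K,R,t,r=cal(n);return cv2.projectPoints(np.atleast_2d(P).astype(float),r,t,K,None)[0][:,0]
def crop(img,x0,y0,x1,y1,s,f):
    cv2.imwrite(f,cv2.resize(img[y0:y1,x0:x1,::-1],None,fx=s,fy=s,interpolation=cv2.INTER_CUBIC))
E
python3 - <<'E'
from h import *
im=cv2.imread('pics/top0.png')[:,:,::-1];crop(im,122,175,388,275,3,'pics/c0.png')
hsv=cv2.cvtColor(im,cv2.COLOR_RGB2HSV);print([ (p,im[p[1],p[0]],hsv[p[1],p[0]]) for p in [(176,232),(220,220),(155,195),(142,240),(320,230),(240,200),(330,250),(153,235)]])
print(-cal('top')[1].T@cal('top')[2])
def rep(m,z,nm):
    c=max(cv2.findContours(m.astype(np.uint8),0,1)[0],key=cv2.contourArea)
    r=cv2.minAreaRect(c);b=cv2.boxPoints(r);w=ray('top',b,z)
    print(nm,b.round(1).tolist(),w[:,:2].round(4).tolist(),'c',w.mean(0).round(4),'sides',np.linalg.norm(np.diff(w,axis=0),axis=1).round(4))
g=im.astype(int).max(2);Y,X=np.mgrid[:400,:640]
roi=lambda a,b,c,d:(X>=a)&(X<c)&(Y>=b)&(Y<d)
rep((g<45)&roi(135,205,212,262),.12,'dish')
rep((g>70)&roi(160,217,192,248),.12,'paddle')
rep((hsv[:,:,1]<25)&(g>130)&roi(295,180,390,268),.008,'tray')
rep((g<50)&roi(330,180,360,205),.074,'fin')
E
```

```text
[((176, 232), array([92, 91, 89], dtype=uint8), array([20,  8, 92], dtype=uint8)), ((220, 220), array([113, 118, 115], dtype=uint8), array([ 72,  11, 118], dtype=uint8)), ((155, 195), array([109, 114, 112], dtype=uint8), array([ 78,  11, 114], dtype=uint8)), ((142, 240), array([110, 114, 112], dtype=uint8), array([ 75,   9, 114], dtype=uint8)), ((320, 230), array([134, 138, 142], dtype=uint8), array([105,  14, 142], dtype=uint8)), ((240, 200), array([134, 129, 118], dtype=uint8), array([ 21,  30, 134], dtype=uint8)), ((330, 250), array([134, 138, 142], dtype=uint8), array([105,  14, 142], dtype=uint8)), ((153, 235), array([3, 3, 3], dtype=uint8), array([0, 0, 3], dtype=uint8))]
[ 0.42149104 -0.11371249  1.07198424]
dish [[146.0, 215.0], [205.0, 215.0], [205.0, 255.0], [146.0, 255.0]] [[0.5357, 0.2839], [0.5342, 0.1408], [0.437, 0.1379], [0.4389, 0.2788]] c [0.4865 0.2104 0.12  ] sides [0.1431 0.0972 0.1409]
paddle [[167.39999389648438, 242.89999389648438], [168.6999969482422, 220.39999389648438], [184.1999969482422, 221.1999969482422], [182.89999389648438, 243.8000030517578]] [[0.4672, 0.229], [0.5219, 0.2284], [0.5194, 0.1909], [0.4647, 0.1918]] c [0.4933 0.21   0.12  ] sides [0.0548 0.0376 0.0548]
tray [[295.0, 267.0], [295.0, 191.0], [389.0, 191.0], [389.0, 267.0]] [[0.4036, -0.0749], [0.6121, -0.0757], [0.6098, -0.3384], [0.4001, -0.33]] c [ 0.5064 -0.2048  0.008 ] sides [0.2085 0.2627 0.2098]
fin [[338.3999938964844, 192.10000610351562], [346.5, 190.8000030517578], [348.20001220703125, 201.0], [340.1000061035156, 202.3000030517578]] [[0.5964, -0.1913], [0.5998, -0.2126], [0.5727, -0.2164], [0.5693, -0.1952]] c [ 0.5845 -0.2039  0.074 ] sides [0.0216 0.0274 0.0215]
```

View pics/c0.png

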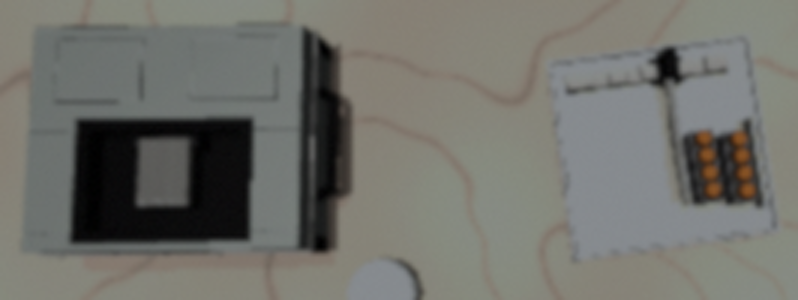

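The crop (origin (122,175), ×3) shows the lid's top corners at about (36,27), (306,28), (302,248) and (22,250). The paddle is centred at (163,172). The tray corners are at (550,62), (745,38), (776,228) and (575,260), the fin at (667,66) and the caps at about (707,165) and (740,165).

```bash
python3 - <<'E'
from h import *
o=np.array([122,175])
def full(p): return (np.array(p)+.5)/3-.5+o
def q(nm,p,z):
    w=ray('top',full(p),z)[:,:2];e=np.roll(w,-1,0)-w
    print(nm,w.round(4).tolist(),'c',w.mean(0).round(4),'len',np.linalg.norm(e,axis=1).round(3),'ang',np.degrees(np.arctan2(e[:,1],e[:,0])).round(1))
q('lid',[(36,27),(306,28),(302,248),(22,250)],.12)
q('tray',[(550,62),(745,38),(776,228),(575,260)],.008)
im=cv2.imread('pics/top0.png');h=cv2.cvtColor(im,cv2.COLOR_BGR2HSV);m=cv2.inRange(h,(3,120,80),(22,255,255));m[:,:345]=0;m[:210]=0;m[255:]=0;m[:,380:]=0
ys,xs=np.nonzero(m);K=cv2.kmeans(np.c_[xs,ys].astype(np.float32),2,None,(3,50,.1),10,2)
for k in (0,1):
    p=np.c_[xs,ys][K[1][:,0]==k];w=ray('top',p,.08)[:,:2];v=np.linalg.svd(w-w.mean(0))[2][0];print('caps',len(p),w.mean(0).round(4),np.degrees(np.arctan2(*v[::-1])).round(1), np.ptp(w,axis=0))
def fit(nm,z,pts):
    print(nm,ray('top',pts,z)[:,:2].round(3).tolist())
fit('dishes',.038,[(249,271)]);fit('pot',.059,[(264,158)]);fit('pen',.01,[(249,155),(279,123)]);
for nm,x in (('pad',(.466,.21,.12)),): print(proj('top',x))
E
```

```text
lid [[0.6139, 0.3181], [0.6112, 0.0971], [0.4309, 0.0962], [0.4322, 0.3188]] c [0.5221 0.2075] len [0.221 0.18  0.223 0.182] ang [ -90.7 -179.7   89.7   -0.2]
tray [[0.5996, -0.1034], [0.6207, -0.2854], [0.4445, -0.308], [0.4181, -0.1246]] c [ 0.5207 -0.2054] len [0.183 0.178 0.185 0.183] ang [ -83.4 -172.7   98.2    6.6]
caps 84 [ 0.4967 -0.2691] -172.0 [0.05406623 0.0166985 ]
caps 85 [ 0.4971 -0.2387] -171.2 [0.05399985 0.01693582]
dishes [[0.395, 0.044]]
pot [[0.693, 0.005]]
pen [[0.715, 0.053], [0.809, -0.031]]
[[175.3548031  243.31168075]]
```

Units first: shifts go in shares of 80 cm and turns go in shares of 2 pi rad. So 72.9 cm is 0.9113, 29.6 cm is 0.37, -0.344 rad is -0.0547.

Request:
{"fn": "servo_tool", "kwargs": {
  "moves": [
    [0.0375,0.0875,0.0125,-0.008],
    [0.075,0.1875,0.0125,-0.0159],
    [0.1125,0.275,0.0125,-0.0239],
    [0.15,0.375,0,-0.0318],
    [0.1875,0.4625,0,-0.0398],
    [0.225,0.55,0,-0.0477],
    [0.2625,0.65,-0.0125,-0.0547],
    [0.3,0.7375,-0.025,-0.0547],
    [0.3375,0.825,-0.0375,-0.0547],
    [0.37,0.9113,-0.0375,-0.0547],
    [0.37,0.9113,-0.0375,-0.0547],
    [0.37,0.9113,-0.0375,-0.0547],
    [0.37,0.9113,-0.0375,-0.0547],
    [0.37,0.9113,-0.0375,-0.0547],
    [0.37,0.9113,-0.0375,-0.0547],
    [0.37,0.9113,-0.0375,-0.0547],
    [0.37,0.9113,-0.0375,-0.0547],
    [0.37,0.9113,-0.0375,-0.0547],
    [0.37,0.9113,-0.0375,-0.0547],
    [0.37,0.9113,-0.0375,-0.0547]
  ],
  "claw": 0,
  "force": 40
}}

```text
time: 1.77
ee_pos: [0.4641, 0.0284, 0.2041]
tcp_rot: [-178.3, 0.1, 2.5]
wrist_force: [0.6, 0.4, 0.0]
opening: 0.0854
grasp_force: 0.0
```

Request:
{"fn": "servo_tool", "kwargs": {
  "moves": [
    [0,0,0,0],
    [0,0,0,0],
    [0,0,0,0]
  ]
}}

```text
time: 2.02
ee_pos: [0.4634, 0.0282, 0.2046]
tcp_rot: [-178.3, 0.0, 2.5]
wrist_force: [-0.6, -1.0, 0.3]
opening: 0.0853
grasp_force: 0.0
```

In the tool's units: 18.1 cm is 0.2263, 1.36 cm is 0.017, -0.052 rad is -0.0083.

Request:
{"fn": "servo_tool", "kwargs": {
  "moves": [
    [0.005,0.05,0,-0.0032],
    [0.01,0.1,0,-0.0064],
    [0.015,0.15,0,-0.008],
    [0.017,0.2,0,-0.0083],
    [0.017,0.2263,0,-0.0083],
    [0.017,0.2263,0,-0.0083],
    [0.017,0.2263,0,-0.0083],
    [0.017,0.2263,0,-0.0083],
    [0.017,0.2263,0,-0.0083],
    [0.017,0.2263,0,-0.0083]
  ]
}}

```text
time: 2.85
ee_pos: [0.4839, 0.0406, 0.2045]
tcp_rot: [-176.5, 0.1, 2.8]
wrist_force: [-0.4, 0.0, -1.0]
opening: 0.0853
grasp_force: 0.0
```

```bash
python3 - <<'E'
from h import *
o=get_obs();print(o['time'],o['ee_pos'],o['tcp_rot'],o['q'])
a=camera('side');b=camera('top')
p=proj('side',(.477,.2095,.116))[0];print(p,proj('side',(.588,-.208,.06)))
crop(a,int(p[0])-66,int(p[1])-60,int(p[0])+67,int(p[1])+60,4,'pics/s1.png')
o=get_obs();print(proj('side',o['ee_pos']))
crop(a,250,180,400,280,4,'pics/s2.png')
E
```

```text
2.85 [0.4838856  0.04064211 0.20454161] [-1.76470339e+02  9.38294818e-02  2.78765814e+00] [  2.73037164  -4.25979781  -2.24018414  92.11697666   3.52956546
 179.9426047 ]
[216.00261902 162.1288146 ] [[328.06187799 210.34558606]]
[[247.84083019 158.2836795 ]]
```

View pics/s1.png

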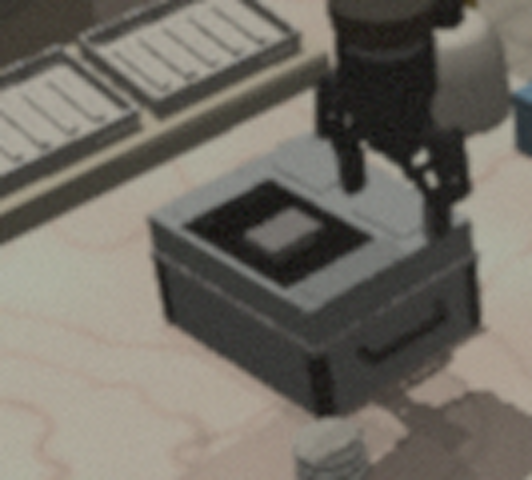

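The side crop (×4, origin (150,102)) shows the box shut and upright, with the paddle centred at about (284,232), which is full px (221,160). The gripper is to the right of the box because joint 6 ran into its limit. I'll turn the other way to yaw ≈180.

In the tool's units: 10 cm is 0.125, 9 cm is 0.1125, 0.12 rad is 0.0191.

Request:
{"fn": "servo_tool", "kwargs": {
  "moves": [
    [0,0,0,0.0191],
    [0,0.0063,0,0.0382],
    [0,0.0125,0,0.0573],
    [0,0.0188,0,0.0764],
    [0,0.025,0,0.0955],
    [0,0.0375,0,0.1146],
    [0,0.05,0,0.1337],
    [0,0.0625,0,0.1528],
    [0,0.075,0,0.1719],
    [0,0.0875,0,0.191],
    [0,0.1,0,0.2101],
    [0,0.1125,0,0.2292],
    [0,0.125,0,0.2451],
    [0,0.125,0,0.2451],
    [0,0.125,0,0.2451]
  ]
}}

```text
time: 4.2
ee_pos: [0.4838, 0.1409, 0.2044]
tcp_rot: [-176.5, 0.1, 90.9]
wrist_force: [-0.2, 0.2, -0.3]
opening: 0.0849
grasp_force: 0.0
```

In the tool's units: 6.5 cm is 0.0813, 6 cm is 0.075, 1.54 rad is 0.2451.

Request:
{"fn": "servo_tool", "kwargs": {
  "moves": [
    [0,0.0125,0,0.0191],
    [0,0.025,0,0.0382],
    [0,0.0375,0,0.0573],
    [0,0.05,0,0.0764],
    [0,0.0625,0,0.0955],
    [0,0.075,0,0.1146],
    [0,0.0813,0,0.1337],
    [0,0.0813,0,0.1528],
    [0,0.0813,0,0.1719],
    [0,0.0813,0,0.191],
    [0,0.0813,0,0.2101],
    [0,0.0813,0,0.2292],
    [0,0.0813,0,0.2451],
    [0,0.0813,0,0.2451],
    [0,0.0813,0,0.2451]
  ]
}}

```text
time: 5.45
ee_pos: [0.4839, 0.2051, 0.2047]
tcp_rot: [-176.5, 0.1, 178.9]
wrist_force: [0.9, 0.1, 0.1]
opening: 0.0854
grasp_force: 0.0
```

```bash
python3 - <<'E'
from h import *
o=get_obs();print(o['time'],o['ee_pos'],o['tcp_rot'],o['q'])
for x in (.5045,.494): print(proj('side',(x,.2095,.12)))
im=cv2.imread('pics/s2.png')
a=camera('side');g=a.astype(int).max(2)
E
```

```text
5.45 [0.48394033 0.20508748 0.20468037] [-1.76480195e+02  1.16530847e-01  1.78924132e+02] [24.7117011   2.56135297  4.50964462 93.37624319 -3.21957918 25.83128188]
[[222.02360766 157.78282877]]
[[219.67971856 159.07188397]]
```

In the tool's units: -10.6 cm is -0.1325, -10 cm is -0.125, 0.01 rad is 0.0016.

Request:
{"fn": "servo_tool", "kwargs": {
  "moves": [
    [-0.005,0.0025,-0.025,0.0016],
    [-0.0088,0.0038,-0.0563,0.0016],
    [-0.0088,0.0038,-0.0875,0.0016],
    [-0.0088,0.0038,-0.1125,0.0016],
    [-0.0088,0.0038,-0.125,0.0016],
    [-0.0088,0.0038,-0.1325,0.0016],
    [-0.0088,0.0038,-0.1325,0.0016]
  ]
}}

```text
time: 6.08
ee_pos: [0.4766, 0.2084, 0.0978]
tcp_rot: [-176.4, 0.0, 179.7]
wrist_force: [0.1, 0.6, 0.4]
opening: 0.0855
grasp_force: 0.0
```

Request:
{"fn": "servo_tool", "kwargs": {
  "moves": [
    [0,0,0,0],
    [0,0,0,0],
    [0,0,0,0],
    [0,0,0,0],
    [0,0,0,0],
    [0,0,0,0],
    [0,0,0,0],
    [0,0,0,0]
  ],
  "claw": 1,
  "force": 50
}}

```text
time: 6.75
ee_pos: [0.4773, 0.2097, 0.0998]
tcp_rot: [-176.6, 0.2, 179.8]
wrist_force: [-2.7, 4.2, 6.0]
opening: 0.0388
grasp_force: 49.9
```

In the tool's units: 4.75 cm is 0.0594, 4.2 cm is 0.0525.

Request:
{"fn": "servo_tool", "kwargs": {
  "moves": [
    [0.0013,0,0.0063,0],
    [0.0025,0,0.0125,0],
    [0.005,0,0.0188,0],
    [0.0088,0,0.0256,0],
    [0.0118,0,0.03,0],
    [0.015,0,0.0375,0],
    [0.0194,0,0.045,0],
    [0.0238,0,0.0525,0],
    [0.0288,0,0.0594,0],
    [0.0288,0,0.0594,0]
  ]
}}

```text
time: 7.58
ee_pos: [0.4971, 0.21, 0.1462]
tcp_rot: [-176.6, -0.3, 179.9]
wrist_force: [-18.3, 8.2, 3.6]
opening: 0.0386
grasp_force: 53.5
```

```bash
python3 - <<'E'
from h import *
o=get_obs();print(o['opening'],o['grasp_force'],o['wrist_force'],o['ee_pos'])
a=camera('side')
crop(a,140,90,280,200,4,'pics/s3.png')
E
```

```text
0.03861649090678887 53.45104563340044 [-18.30776849   8.17043731   3.59790664] [0.49706008 0.21001712 0.14624019]
```

View pics/s3.png

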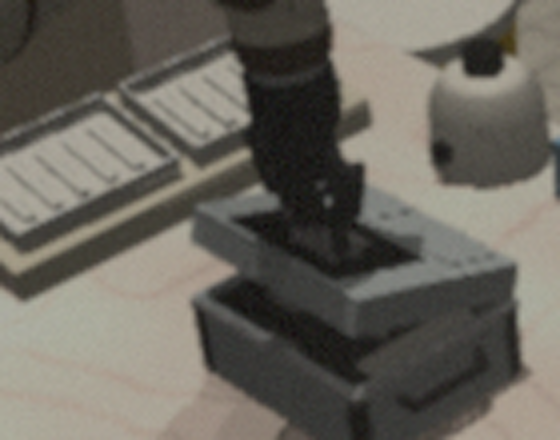

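The side crop shows the lid raised about 0.2 rad with the paddle in the fingers; the latch has tripped.

In the tool's units: 6.1 cm is 0.0763, 5.5 cm is 0.0688.

Request:
{"fn": "servo_tool", "kwargs": {
  "moves": [
    [0.0025,0,0.0069,0],
    [0.0075,0,0.0138,0],
    [0.0131,0,0.02,0],
    [0.0194,0,0.0256,0],
    [0.0256,0,0.0313,0],
    [0.0325,0,0.0369,0],
    [0.0394,0,0.0419,0],
    [0.0463,0,0.0463,0],
    [0.0538,0,0.0506,0],
    [0.0613,0,0.055,0],
    [0.0688,0,0.0581,0],
    [0.0763,0,0.0613,0],
    [0.0763,0,0.0613,0]
  ]
}}

```text
time: 8.72
ee_pos: [0.5598, 0.2104, 0.1956]
tcp_rot: [-176.7, -0.1, 179.9]
wrist_force: [-6.5, 7.2, 6.9]
opening: 0.0388
grasp_force: 50.5
```

In the tool's units: -12.5 cm is -0.1563, -12 cm is -0.15.

Request:
{"fn": "servo_tool", "kwargs": {
  "moves": [
    [0,0,0,0],
    [0,0,0,0],
    [0,0,0,0],
    [0,0,0,0],
    [0,0,0,0],
    [0,0,0.0125,0],
    [0,0,0.0375,0],
    [0,0,0.075,0],
    [0,0,0.1125,0],
    [-0.0375,-0.0125,0.1125,0],
    [-0.075,-0.0375,0.1125,0],
    [-0.1125,-0.0688,0.1125,0],
    [-0.15,-0.0688,0.1125,0],
    [-0.1563,-0.0688,0.0875,0],
    [-0.1563,-0.0688,0.05,0],
    [-0.1563,-0.0688,0.0125,0],
    [-0.1563,-0.0688,-0.0063,0],
    [-0.1563,-0.0688,-0.0063,0]
  ],
  "claw": 0
}}

```text
time: 10.22
ee_pos: [0.4346, 0.153, 0.1876]
tcp_rot: [-176.4, -0.1, 179.8]
wrist_force: [-0.6, 0.1, 0.5]
opening: 0.0853
grasp_force: 0.0
```

```bash
python3 - <<'E'
from h import *
a=camera('side')
crop(a,140,60,280,200,4,'pics/s4.png')
o=np.array([.5215,.209,0])
for th in (.6,.7,.8,.9):
    print(th,proj('side',[o+[.09-.182*np.cos(th),y,.085+.182*np.sin(th)] for y in(-.11,.11)]).round(1).tolist())
E
```

```text
0.6 [[231.0, 158.8], [189.6, 135.2]]
0.7 [[233.1, 153.7], [191.5, 130.4]]
0.8 [[235.6, 148.7], [193.8, 125.7]]
0.9 [[238.4, 143.8], [196.5, 121.1]]
```

View pics/s4.png

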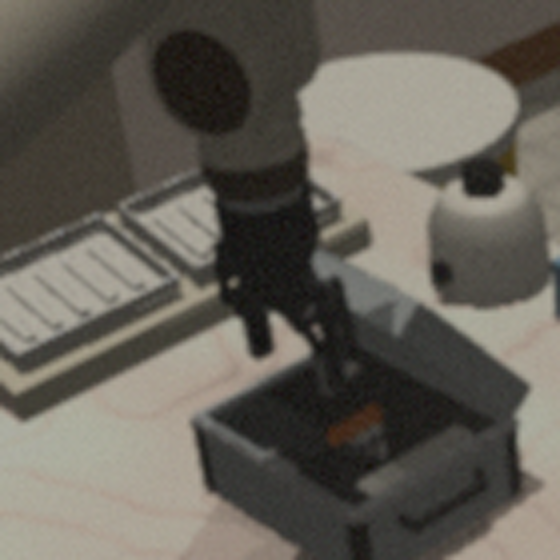

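The side crop shows the lid staying up at about 0.8 rad. The rack's orange caps are in the foam at crop (355,425), and the gripper is free in front of the lid. Next I push the lid back with closed fingers, off-centre to miss the latch.

Request:
{"fn": "servo_tool", "kwargs": {
  "moves": [
    [0,0,0.0063,0],
    [0,0,0.0063,0],
    [0.0063,0,0.0063,0],
    [0.0125,0,0.0063,0],
    [0.025,0,0.0063,0],
    [0.0375,0,0.0063,0],
    [0.05,0,0.01,0],
    [0.0625,0,0.0163,0],
    [0.075,0,0.025,0],
    [0.0875,0,0.0338,0],
    [0.1025,0,0.0413,0],
    [0.1175,0,0.0488,0],
    [0.1325,0,0.0563,0],
    [0.1475,0,0.06,0],
    [0.1625,0,0.0638,0],
    [0.1775,0,0.0663,0],
    [0.1925,0,0.0675,0],
    [0.2075,0,0.0675,0],
    [0.2225,0,0.0675,0],
    [0.2225,0,0.0675,0]
  ],
  "claw": 1
}}

```text
time: 11.93
ee_pos: [0.6159, 0.1533, 0.2423]
tcp_rot: [-176.4, 0.0, 179.8]
wrist_force: [1.0, 0.2, 0.2]
opening: -0.0001
grasp_force: 0.0
```

In the tool's units: -36.1 cm is -0.4513, -35 cm is -0.4375, 0.135 rad is 0.0215.

Request:
{"fn": "servo_tool", "kwargs": {
  "moves": [
    [-0.0375,0,0,0],
    [-0.075,-0.025,0,0],
    [-0.1125,-0.0625,0,0],
    [-0.1375,-0.1125,0,0],
    [-0.1375,-0.1625,0,0],
    [-0.125,-0.2125,0,0],
    [-0.1125,-0.2625,0,0],
    [-0.1,-0.3125,0,0.008],
    [-0.075,-0.3625,0,0.0159],
    [-0.0375,-0.4,0,0.0215],
    [-0.035,-0.4375,0,0.0215],
    [-0.035,-0.4513,0,0.0215],
    [-0.035,-0.4513,0,0.0215],
    [-0.035,-0.4513,0,0.0215]
  ],
  "claw": 0
}}

```text
time: 13.1
ee_pos: [0.5857, -0.2077, 0.2436]
tcp_rot: [-176.5, 0.1, -172.5]
wrist_force: [0.1, 0.2, -0.1]
opening: 0.0857
grasp_force: 0.0
```

```bash
python3 - <<'E'
from h import *
o=get_obs();print(o['time'],o['ee_pos'],o['tcp_rot'],o['q'][5])
a=camera('side');b=camera('top')
A=cv2.resize(a[60:200,140:280],None,fx=3,fy=3,interpolation=2)
B=cv2.resize(b[165:285,122:240],(413,420),interpolation=2)
cv2.imwrite('pics/m5.png',np.hstack([A,B])[:,:,::-1]);cv2.imwrite('pics/top5.png',b[:,:,::-1])
o=np.array([.5215,.209,0])
for th in (1.45,1.55,1.65,1.75):
    P=[o+[.09-.182*np.cos(th),y,.085+.182*np.sin(th)] for y in(-.11,.11)]
    print(th,((proj('side',P)-[140,60])*3).round().tolist(),((proj('top',P)-[122,165])*3.5).round().tolist())
h=cv2.cvtColor(b,cv2.COLOR_RGB2HSV);m=cv2.inRange(h,(3,100,60),(22,255,255));m[:,:140]=0;m[:,225:]=0;m[:190]=0;m[265:]=0
ys,xs=np.nonzero(m);print(len(xs));w=ray('top',np.c_[xs,ys],.082)[:,:2];print('caps',w.mean(0),np.ptp(w,axis=0))
E
```

```text
13.1 [ 0.5856572  -0.20766132  0.24357249] [-1.76502730e+02  5.76905773e-02 -1.72514521e+02] -25.61508687288719
1.45 [[355.0, 188.0], [227.0, 125.0]] [[299.0, 55.0], [-72.0, 58.0]]
1.55 [[367.0, 181.0], [239.0, 119.0]] [[299.0, 25.0], [-71.0, 28.0]]
1.65 [[379.0, 175.0], [251.0, 113.0]] [[300.0, -4.0], [-69.0, -2.0]]
1.75 [[390.0, 170.0], [263.0, 110.0]] [[302.0, -32.0], [-65.0, -30.0]]
119
caps [0.52199872 0.20983566] [0.05611633 0.01446964]
```

View pics/m5.png

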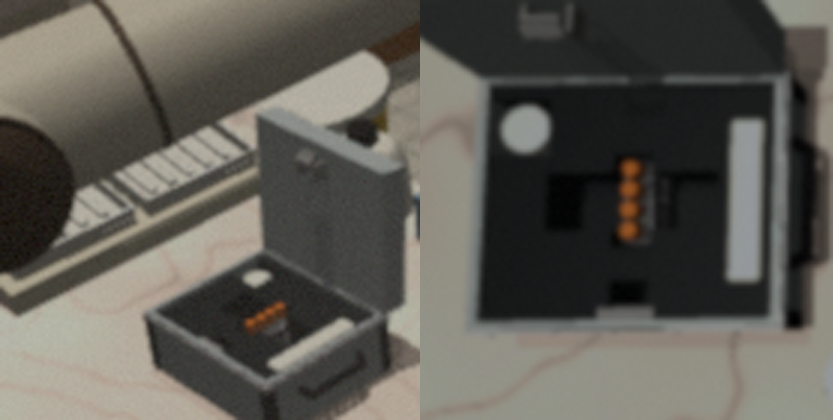

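The lid is swung back to about 1.7 rad: in the side view its near top corner is at (388,172). The rack's caps are at top crop (630,200) and the pot is in its far corner at (525,128). Now the stop.

In the tool's units: -20.1 cm is -0.2513, -19.5 cm is -0.2438.

Request:
{"fn": "servo_tool", "kwargs": {
  "moves": [
    [0.0038,-0.0025,-0.05,0],
    [0.0038,-0.0025,-0.1,0],
    [0.0038,-0.0025,-0.15,0],
    [0.0038,-0.0025,-0.1938,0],
    [0.0038,-0.0025,-0.225,0],
    [0.0038,-0.0025,-0.2438,0],
    [0.0038,-0.0025,-0.2513,0],
    [0.0038,-0.0025,-0.2513,0]
  ]
}}

```text
time: 13.87
ee_pos: [0.5882, -0.208, 0.0421]
tcp_rot: [-176.5, 0.0, -172.4]
wrist_force: [0.8, -0.4, 0.3]
opening: 0.0852
grasp_force: 0.0
```

Request:
{"fn": "servo_tool", "kwargs": {
  "moves": [
    [0,0,0,0],
    [0,0,0,0],
    [0,0,0,0],
    [0,0,0,0],
    [0,0,0,0],
    [0,0,0,0],
    [0,0,0,0],
    [0,0,0,0],
    [0,0,0,0],
    [0,0,0,0]
  ],
  "claw": 1,
  "force": 25
}}

```text
time: 14.7
ee_pos: [0.5891, -0.2094, 0.0435]
tcp_rot: [-176.5, 0.1, -172.4]
wrist_force: [-0.7, -0.3, 5.2]
opening: 0.0124
grasp_force: 26.8
```

In the tool's units: 3 cm is 0.0375, 1.6 cm is 0.02.

Request:
{"fn": "servo_tool", "kwargs": {
  "moves": [
    [0,0,0.0063,0],
    [0,0,0.0125,0],
    [0,0,0.02,0],
    [0,0,0.02,0],
    [-0.0013,0.0094,0.02,0],
    [-0.0025,0.0188,0.02,0],
    [-0.0038,0.0281,0.02,0],
    [-0.005,0.0375,0.02,0],
    [-0.005,0.0375,0.02,0],
    [-0.005,0.0375,0.015,0],
    [-0.005,0.0375,0.01,0],
    [-0.005,0.0375,0.005,0],
    [-0.005,0.0375,0,0],
    [-0.005,0.0375,0,0]
  ]
}}

```text
time: 15.87
ee_pos: [0.5851, -0.1799, 0.0433]
tcp_rot: [-176.4, 0.1, -172.5]
wrist_force: [2.7, 0.7, 3.4]
opening: 0.0118
grasp_force: 24.6
```

In the tool's units: 38.8 cm is 0.485, 37 cm is 0.4625, -0.14 rad is -0.0223.

Request:
{"fn": "servo_tool", "kwargs": {
  "moves": [
    [0,0,0,0],
    [0,0,0,0],
    [0,0,0,0],
    [0,0,0,0],
    [0,0,0.025,0],
    [0,0,0.0625,0],
    [0,0,0.1125,0],
    [-0.0125,0.0375,0.1625,-0.0064],
    [-0.0375,0.0813,0.2,-0.0127],
    [-0.0563,0.125,0.2,-0.0223],
    [-0.0788,0.1688,0.2,-0.0223],
    [-0.0788,0.2125,0.2,-0.0223],
    [-0.0788,0.25,0.2,-0.0223],
    [-0.0788,0.2938,0.2,-0.0223],
    [-0.0788,0.3375,0.2,-0.0223],
    [-0.0788,0.3813,0.2,-0.0223],
    [-0.0788,0.425,0.2,-0.0223],
    [-0.0788,0.4625,0.2,-0.0223],
    [-0.0788,0.485,0.2,-0.0223],
    [-0.0788,0.485,0.2,-0.0223]
  ],
  "claw": 0
}}

```text
time: 17.53
ee_pos: [0.5215, 0.2117, 0.2023]
tcp_rot: [-176.5, 0.0, 179.7]
wrist_force: [-0.1, -0.1, -0.8]
opening: 0.0856
grasp_force: 0.0
```

```bash
python3 - <<'E'
from h import *
o=get_obs();print(o['time'],o['ee_pos'],o['tcp_rot'],o['q'][5])
a=camera('side');b=camera('top')
A=cv2.resize(a[185:265,270:370],None,fx=4,fy=4,interpolation=2)
B=cv2.resize(b[180:260,300:400],None,fx=4,fy=4,interpolation=2)
cv2.imwrite('pics/m6.png',np.hstack([A,B])[:,:,::-1])
T=np.array([.5232,-.2051,0]);c,s=np.cos(np.radians(7.5)),np.sin(np.radians(7.5));R=np.array([[c,-s,0],[s,c,0],[0,0,1]])
for nm,p in (('fin1',(.065,.0175,.074)),('fin1+10',(.065,.0175,.084)),('plate end',(-.057,.0175,.052)),('bay',(-.03,-.0015,.008))):
    P=T+R@np.array(p);print(nm,P.round(4),((proj('side',P)-[270,185])*4).round(),((proj('top',P)-[300,180])*4).round())
h=cv2.cvtColor(b,cv2.COLOR_RGB2HSV);m=cv2.inRange(h,(3,120,80),(22,255,255));m[:,:345]=0;m[:210]=0;m[255:]=0;m[:,380:]=0
ys,xs=np.nonzero(m);w=ray('top',np.c_[xs,ys],.08)[:,:2];print(len(xs),w.mean(0))
E
```

```text
17.5333 [0.52150888 0.21172372 0.20227795] [-1.76477135e+02  4.66211579e-02  1.79736728e+02] 24.038745370922292
fin1 [ 0.5854 -0.1793  0.074 ] [[203.  75.]] [[135.  65.]]
fin1+10 [ 0.5854 -0.1793  0.084 ] [[203.  65.]] [[136.  63.]]
plate end [ 0.4644 -0.1952  0.052 ] [[115. 180.]] [[161. 253.]]
bay [ 0.4937 -0.2105  0.008 ] [[156. 211.]] [[177. 212.]]
185 [ 0.49656448 -0.25369574]
```

View pics/m6.png

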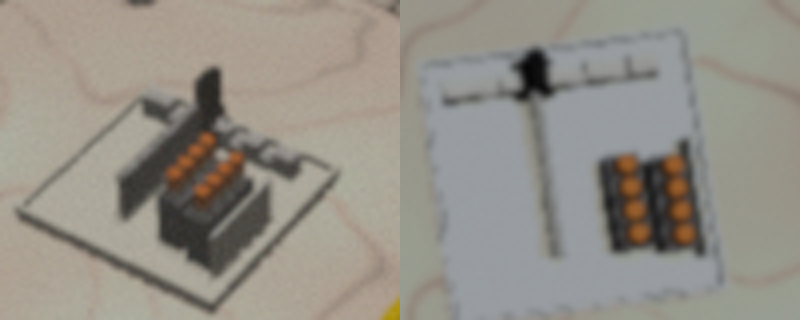

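In the side crop the fin is at (210,70) and the plate end at (120,180), which match the predicted home position in the next notch. The racks on the tray are unmoved. Now I pick the rack out of the foam, with the fingers partly closed so they fit the wells.

In the tool's units: -17.3 cm is -0.2163, -16 cm is -0.2.

Request:
{"fn": "servo_tool", "kwargs": {
  "moves": [
    [0,-0.0038,0,0],
    [0,-0.0038,-0.025,0],
    [0,-0.0038,-0.0625,0],
    [0,-0.0038,-0.1,0],
    [0,-0.0038,-0.1375,0],
    [0,-0.0038,-0.175,0],
    [0,-0.0038,-0.2,0],
    [0,-0.0038,-0.2163,0],
    [0,-0.0038,-0.2163,0]
  ],
  "claw": 0.3
}}

```text
time: 18.38
ee_pos: [0.5206, 0.2038, 0.0274]
tcp_rot: [-176.4, -0.1, 179.5]
wrist_force: [-0.4, 0.6, 0.5]
opening: 0.0599
grasp_force: 0.0
```

Request:
{"fn": "servo_tool", "kwargs": {
  "moves": [
    [0,0,0,0],
    [0,0,0,0],
    [0,0,0,0],
    [0,0,0,0],
    [0,0,0,0],
    [0,0,0,0],
    [0,0,0,0],
    [0,0,0,0]
  ],
  "claw": 1,
  "force": 25
}}

```text
time: 19.05
ee_pos: [0.523, 0.2073, 0.0323]
tcp_rot: [-176.7, 0.3, 179.6]
wrist_force: [0.1, 5.4, 4.3]
opening: 0.0224
grasp_force: 25.2
```

In the tool's units: -20.7 cm is -0.2588, -19.5 cm is -0.2438.

Request:
{"fn": "servo_tool", "kwargs": {
  "moves": [
    [0,0,0.0125,0],
    [0,0,0.0313,0],
    [0,0,0.0625,0],
    [0,0,0.1,0],
    [0,0,0.1375,0],
    [0,0,0.1625,0],
    [0,-0.025,0.1625,0],
    [0.0025,-0.0625,0.1625,0],
    [0.005,-0.1,0.1625,0],
    [0.0075,-0.1375,0.1625,0],
    [0.01,-0.175,0.1625,0],
    [0.01,-0.2125,0.1625,0],
    [0.01,-0.2438,0.1625,0],
    [0.01,-0.2588,0.1375,0],
    [0.01,-0.2588,0.1,0],
    [0.01,-0.2588,0.0625,0],
    [0.01,-0.2588,0.0313,0],
    [0.01,-0.2588,0.0125,0],
    [0.01,-0.2588,0,0],
    [0.01,-0.2588,0,0]
  ]
}}

```text
time: 20.72
ee_pos: [0.5291, -0.0014, 0.0288]
tcp_rot: [-176.5, -0.0, 179.6]
wrist_force: [-0.6, 0.4, -1.6]
opening: 0.0214
grasp_force: 33.5
```

In the tool's units: -0.8 cm is -0.01, -0.6 cm is -0.0075.

Request:
{"fn": "servo_tool", "kwargs": {
  "moves": [
    [0,0,-0.0038,0],
    [0,0,-0.0075,0],
    [0,0,-0.01,0],
    [0,0,-0.01,0]
  ]
}}

```text
time: 21.05
ee_pos: [0.5306, -0.0013, 0.0228]
tcp_rot: [-176.5, 0.2, 179.5]
wrist_force: [0.3, -0.4, -1.4]
opening: 0.0219
grasp_force: 33.6
```

In the tool's units: -0.3 cm is -0.0038, -0.2 cm is -0.0025.

Request:
{"fn": "servo_tool", "kwargs": {
  "moves": [
    [0,0,-0.0013,0],
    [0,0,-0.0025,0],
    [0,0,-0.0038,0],
    [0,0,-0.0038,0]
  ]
}}

```text
time: 21.38
ee_pos: [0.5307, -0.0013, 0.0225]
tcp_rot: [-176.5, 0.3, 179.6]
wrist_force: [-10.4, -0.3, 23.8]
opening: 0.0212
grasp_force: 37.0
```

In the tool's units: 15 cm is 0.1875, 13 cm is 0.1625, 1.2 rad is 0.191.

Request:
{"fn": "servo_tool", "kwargs": {
  "moves": [
    [0,0,0.0025,0],
    [0,0,0.0025,0],
    [0,0,0.0025,0],
    [0,0,0.0025,0],
    [0,0,0.0025,0],
    [0,0,0.0025,0],
    [0,0,0.025,0],
    [0,0,0.0625,0],
    [0,0,0.1125,0],
    [0,0,0.1625,0],
    [0,0,0.1875,0.0191],
    [0,0,0.1875,0.0382],
    [0,0,0.1875,0.0573],
    [0,0,0.1875,0.0764],
    [0,0,0.1875,0.0955],
    [0,0,0.1875,0.1146],
    [0,0,0.1875,0.1337],
    [0,0,0.1875,0.1528],
    [0,0,0.1875,0.1719],
    [0,0,0.1875,0.191]
  ],
  "claw": 0
}}

```text
time: 23.05
ee_pos: [0.5298, -0.0013, 0.1688]
tcp_rot: [-176.5, 0.1, -111.4]
wrist_force: [-0.6, -0.2, -0.3]
opening: 0.0851
grasp_force: 0.0
```

In the tool's units: 2 rad is 0.3183.

Request:
{"fn": "servo_tool", "kwargs": {
  "moves": [
    [0,0,0,0.0191],
    [0,0,0,0.0382],
    [0,0,0,0.0573],
    [0,0,0,0.0764],
    [0,0,0,0.0955],
    [0,0,0,0.1146],
    [0,0,0,0.1337],
    [0,0,0,0.1528],
    [0,0,0,0.1719],
    [0,0,0,0.191],
    [0,0,0,0.2101],
    [0,0,0,0.2292],
    [0,0,0,0.2483],
    [0,0,0,0.2674],
    [0,0,0,0.2865],
    [0,0,0,0.3056],
    [0,0,0,0.3183],
    [0,0,0,0.3183]
  ]
}}

```text
time: 24.55
ee_pos: [0.5295, 0.0234, 0.1687]
tcp_rot: [-177.5, 0.1, 1.1]
wrist_force: [-0.8, 1.0, -0.4]
opening: 0.0852
grasp_force: 0.0
```

```bash
python3 - <<'E'
from h import *
o=get_obs();print(o['time'],o['ee_pos'],o['tcp_rot'],o['q'])
E
```

```text
24.55 [0.52951645 0.02341026 0.16868012] [-1.77460419e+02  1.44475896e-01  1.09274468e+00] [   1.16611742    1.52621919   -0.49850178   88.11650051    2.53976399
 -179.92655536]
```

In the tool's units: -12 cm is -0.15, -9 cm is -0.1125, 0.3 rad is 0.0477.

Request:
{"fn": "servo_tool", "kwargs": {
  "moves": [
    [0,-0.0375,0,0.0159],
    [0,-0.075,0,0.0318],
    [0,-0.1125,0,0.0477],
    [0,-0.15,0,0.0477],
    [0,-0.15,0,0.0477],
    [0,-0.15,0,0.0477],
    [0,-0.15,0,0.0477],
    [0,-0.15,0,0.0477],
    [0,-0.15,0,0.0477],
    [0,-0.15,0,0.0477]
  ]
}}

```text
time: 25.38
ee_pos: [0.4801, 0.1294, 0.169]
tcp_rot: [-179.3, 0.2, 14.6]
wrist_force: [-0.0, -1.0, 0.8]
opening: 0.0851
grasp_force: 0.0
```

```bash
python3 - <<'E'
from h import *
o=get_obs();print(o['time'],o['ee_pos'],o['tcp_rot'],o['q'])
E
```

```text
25.3833 [0.480132   0.12938155 0.16895635] [-1.79328918e+02  1.58841095e-01  1.46454094e+01] [  14.69660929   -2.90433807   -4.826881     88.23569839    0.67122376
 -179.94879683]
```

```bash
python3 - <<'E'
from h import *
a=camera('side');b=camera('top')
uv=proj('top',(.5305,0,.072))[0];print(uv,proj('side',(.5305,0,.072)))
for n,im in(('side',a),('top',b)):
    u=proj(n,(.5305,0,.072))[0].astype(int)
    h=cv2.cvtColor(im,cv2.COLOR_RGB2HSV);m=cv2.inRange(h,(3,120,80),(22,255,255));k=np.zeros_like(m);k[u[1]-25:u[1]+25,u[0]-25:u[0]+25]=1
    ys,xs=np.nonzero(m*k)
    if len(xs): 
        w=ray(n,np.c_[xs,ys],.07)[:,:2];v=np.linalg.svd(w-w.mean(0))[2][0];print(n,len(xs),w.mean(0).round(4),np.ptp(w,axis=0).round(3),np.degrees(np.arctan2(v[1],v[0])))
u=uv.astype(int)
A=cv2.resize(a[130:230,200:300],None,fx=4,fy=4,interpolation=2);B=cv2.resize(b[u[1]-50:u[1]+50,u[0]-50:u[0]+50],None,fx=4,fy=4,interpolation=2)
cv2.imwrite('pics/m7.png',np.hstack([A,B])[:,:,::-1])
E
```

```text
[264.84753598 218.01567839] [[270.03151239 189.50872201]]
side 40 [ 0.5321 -0.0063] [0.056 0.014] -177.32618106615215
top 82 [ 0.5297 -0.004 ] [0.055 0.013] 179.02349808526964
```

View pics/m7.png

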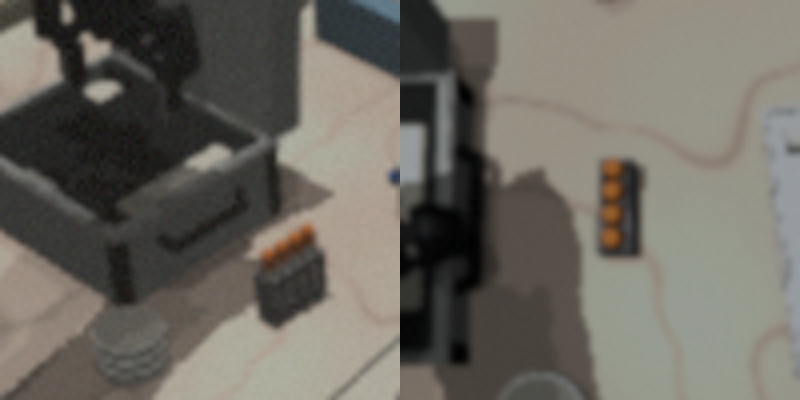

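The rack stands upright on the bench. Its caps are at top crop (612,205), giving world (0.530, -0.003) with yaw about -0.7°. Next I go over it with the fingers across its ends.

In the tool's units: -13.2 cm is -0.165, -12 cm is -0.15, -1.836 rad is -0.2922.

Request:
{"fn": "servo_tool", "kwargs": {
  "moves": [
    [0,0,0,-0.0191],
    [0,0,0,-0.0382],
    [0.0063,-0.0125,0,-0.0573],
    [0.0125,-0.025,0,-0.0764],
    [0.0188,-0.05,0,-0.0955],
    [0.025,-0.075,0,-0.1146],
    [0.0375,-0.1,0,-0.1337],
    [0.05,-0.125,0,-0.1528],
    [0.0625,-0.15,0,-0.1719],
    [0.0625,-0.165,0,-0.191],
    [0.0625,-0.165,0,-0.2101],
    [0.0625,-0.165,0,-0.2292],
    [0.0625,-0.165,0,-0.2483],
    [0.0625,-0.165,0,-0.2674],
    [0.0625,-0.165,0,-0.2865],
    [0.0625,-0.165,0,-0.2922],
    [0.0625,-0.165,0,-0.2922],
    [0.0625,-0.165,0,-0.2922]
  ],
  "claw": 0
}}

```text
time: 26.98
ee_pos: [0.5304, -0.003, 0.1689]
tcp_rot: [-179.3, 0.2, -90.5]
wrist_force: [-0.2, 0.1, -0.1]
opening: 0.0854
grasp_force: 0.0
```

In the tool's units: -14.8 cm is -0.185, -14.5 cm is -0.1813.

Request:
{"fn": "servo_tool", "kwargs": {
  "moves": [
    [0,0,-0.0375,0],
    [0,0,-0.075,0],
    [0,0,-0.1125,0],
    [0,0,-0.1438,0],
    [0,0,-0.1688,0],
    [0,0,-0.1813,0],
    [0,0,-0.185,0],
    [0,0,-0.185,0]
  ]
}}

```text
time: 27.65
ee_pos: [0.5302, -0.0026, 0.0209]
tcp_rot: [-179.4, 0.2, -90.5]
wrist_force: [0.3, -0.0, 1.0]
opening: 0.0854
grasp_force: 0.0
```

Request:
{"fn": "servo_tool", "kwargs": {
  "moves": [
    [0,0,0,0],
    [0,0,0,0],
    [0,0,0,0],
    [0,0,0,0],
    [0,0,0,0],
    [0,0,0,0],
    [0,0,0,0],
    [0,0,0,0]
  ],
  "claw": 1,
  "force": 25
}}

```text
time: 28.32
ee_pos: [0.5314, -0.0025, 0.0227]
tcp_rot: [-179.2, 0.2, -90.5]
wrist_force: [-1.3, -1.7, 5.6]
opening: 0.0615
grasp_force: 27.7
```

In the tool's units: -20.8 cm is -0.26, -3.7 cm is -0.0463, 0.14 rad is 0.0223.

Request:
{"fn": "servo_tool", "kwargs": {
  "moves": [
    [0,0,0.0125,0],
    [0,0,0.0375,0],
    [0,0,0.075,0],
    [0,0,0.1125,0],
    [0,-0.025,0.125,0],
    [-0.0063,-0.0625,0.125,0.0048],
    [-0.0125,-0.1,0.125,0.0095],
    [-0.0213,-0.1375,0.125,0.0159],
    [-0.0288,-0.175,0.125,0.0223],
    [-0.0375,-0.2125,0.125,0.0223],
    [-0.0463,-0.2438,0.125,0.0223],
    [-0.0463,-0.26,0.1125,0.0223],
    [-0.0463,-0.26,0.1,0.0223],
    [-0.0463,-0.26,0.0875,0.0223],
    [-0.0463,-0.26,0.0875,0.0223],
    [-0.0463,-0.26,0.0875,0.0223]
  ]
}}

```text
time: 29.65
ee_pos: [0.493, -0.2091, 0.09]
tcp_rot: [-179.4, 0.2, -82.4]
wrist_force: [-0.6, 0.5, -1.0]
opening: 0.0617
grasp_force: 28.5
```

```bash
python3 - <<'E'
from h import *
o=get_obs();print(o['time'],o['ee_pos'],o['tcp_rot'],o['opening'],o['grasp_force'])
a=camera('side');b=camera('top')
u=proj('side',(.4936,-.2105,.1))[0].astype(int);v=proj('top',(.4936,-.2105,.1))[0].astype(int)
A=cv2.resize(a[u[1]-50:u[1]+50,u[0]-50:u[0]+50],None,fx=4,fy=4,interpolation=2);B=cv2.resize(b[v[1]-50:v[1]+50,v[0]-50:v[0]+50],None,fx=4,fy=4,interpolation=2)
cv2.imwrite('pics/m8.png',np.hstack([A,B])[:,:,::-1])
E
```

```text
29.65 [ 0.49304526 -0.20913542  0.09001124] [-179.41424407    0.23219879  -82.44904866] 0.061730994038646576 28.523800671100616
```

View pics/m8.png

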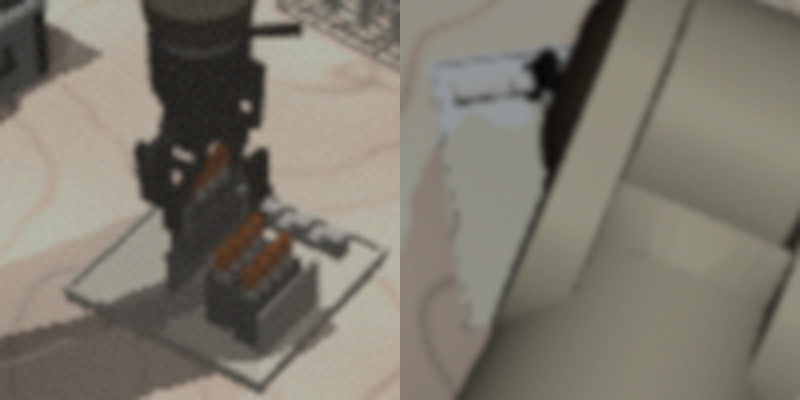

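The side crop shows the rack held upright between the last rack and the stop plate. In the top view the arm hides it. Lowering now.

Request:
{"fn": "servo_tool", "kwargs": {
  "moves": [
    [0,0,-0.0125,0],
    [0,0,-0.025,0],
    [0,0,-0.0375,0],
    [0,0,-0.05,0],
    [0,0,-0.0588,0],
    [0,0,-0.065,0],
    [0,0,-0.0688,0],
    [0,0,-0.0688,0]
  ]
}}

```text
time: 30.42
ee_pos: [0.493, -0.2103, 0.0352]
tcp_rot: [-179.4, 0.2, -82.5]
wrist_force: [-0.3, -0.5, -1.2]
opening: 0.0616
grasp_force: 28.6
```

Request:
{"fn": "servo_tool", "kwargs": {
  "moves": [
    [0,0,-0.0013,0],
    [0,0,-0.0025,0],
    [0,0,-0.0038,0],
    [0,0,-0.0038,0]
  ]
}}

```text
time: 30.75
ee_pos: [0.4934, -0.2105, 0.0331]
tcp_rot: [-179.3, 0.2, -82.5]
wrist_force: [-0.4, 0.9, -1.6]
opening: 0.0619
grasp_force: 28.6
```

In the tool's units: -0.2 cm is -0.0025, -0.1 cm is -0.0013.

Request:
{"fn": "servo_tool", "kwargs": {
  "moves": [
    [0,0,-0.0013,0],
    [0,0,-0.0025,0],
    [0,0,-0.0025,0]
  ]
}}

```text
time: 31.0
ee_pos: [0.4933, -0.2105, 0.0308]
tcp_rot: [-179.3, 0.2, -82.5]
wrist_force: [-0.1, 0.3, -1.0]
opening: 0.0617
grasp_force: 28.6
```

In the tool's units: -0.1 cm is -0.0013.

Request:
{"fn": "servo_tool", "kwargs": {
  "moves": [
    [0,0,-0.0013,0],
    [0,0,-0.0013,0]
  ]
}}

```text
time: 31.17
ee_pos: [0.4933, -0.2105, 0.0307]
tcp_rot: [-179.3, 0.1, -82.5]
wrist_force: [-3.7, 1.6, 5.0]
opening: 0.0615
grasp_force: 29.4
```

In the tool's units: 25 cm is 0.3125, 22 cm is 0.275.

Request:
{"fn": "servo_tool", "kwargs": {
  "moves": [
    [0,0,0,0],
    [0,0,0,0],
    [0,0,0,0],
    [0,0,0,0],
    [0,0,0,0],
    [0,0,0.0125,0],
    [0,0,0.0375,0],
    [0,0,0.075,0],
    [0,0,0.125,0],
    [0,0,0.175,0],
    [-0.0125,0.0375,0.2,0],
    [-0.025,0.0875,0.2,0],
    [-0.0375,0.1375,0.2,0],
    [-0.05,0.1875,0.2,0],
    [-0.0625,0.2375,0.2,0],
    [-0.0625,0.275,0.2,0],
    [-0.0625,0.3125,0.2,0],
    [-0.0625,0.3125,0.2,0],
    [-0.0625,0.3125,0.2,0]
  ],
  "claw": 0
}}

```text
time: 32.75
ee_pos: [0.4432, 0.0408, 0.1907]
tcp_rot: [-179.3, 0.2, -82.3]
wrist_force: [0.0, -0.7, -0.6]
opening: 0.0853
grasp_force: 0.0
```

```bash
python3 - <<'E'
from h import *
o=get_obs();print(o['time'],o['ee_pos'],o['wrist_force'])
a=camera('side');b=camera('top')
T=np.array([.5232,-.2051,0]);c,s=np.cos(np.radians(7.5)),np.sin(np.radians(7.5))
h=cv2.cvtColor(b,cv2.COLOR_RGB2HSV);m=cv2.inRange(h,(3,120,80),(22,255,255));m[:,:335]=0;m[:210]=0;m[255:]=0;m[:,380:]=0
n,l,st,ce=cv2.connectedComponentsWithStats(m)
ys,xs=np.nonzero(m);K=cv2.kmeans(np.c_[xs,ys].astype(np.float32),3,None,(3,50,.1),20,2)
for k in range(3):
    p=np.c_[xs,ys][K[1][:,0]==k];w=ray('top',p,.08)[:,:2];v=np.linalg.svd(w-w.mean(0))[2][0];d=w.mean(0)-T[:2]
    print(len(p),w.mean(0).round(4),'tray',(np.array([c*d[0]+s*d[1],-s*d[0]+c*d[1]])*1000).round(1),'yaw',np.degrees(np.arctan(v[1]/v[0])).round(1),np.ptp(w,axis=0).round(3))
A=cv2.resize(a[175:275,270:370],None,fx=4,fy=4,interpolation=2);B=cv2.resize(b[170:270,300:400],None,fx=4,fy=4,interpolation=2)
cv2.imwrite('pics/m9.png',np.hstack([A,B])[:,:,::-1])
E
```

```text
32.75 [0.44319486 0.04080172 0.19072981] [ 0.03735242 -0.68676209 -0.56122812]
90 [ 0.4969 -0.2688] tray [-34.4 -59.7] yaw 8.2 [0.054 0.017]
94 [ 0.4968 -0.2389] tray [-30.6 -30.1] yaw 8.4 [0.054 0.019]
88 [ 0.4909 -0.2112] tray [-32.8  -1.8] yaw 6.5 [0.054 0.015]
```

View pics/m9.png

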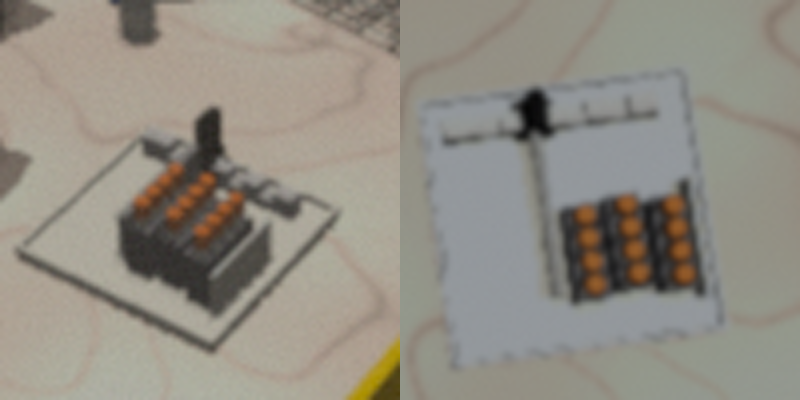

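The rack stands upright at tray (-32.8, -1.8) mm with yaw 6.5°, against a bay centre of (-30, -1.5) mm. The stop is still down in the next notch and the other two racks are unmoved, so I'm handing in.

```bash
python3 -c "
from workcell import *
print(job_done())"
```

```text
the job is handed in; nothing more can be done
None
```

I handed the job in at about 33 s of the 72 s limit, but the hand-in call returned no verdict: the last images show the lid at about 1.7 rad, the stop home in the next notch, and the rack upright in the bay, about 3 mm off centre and 1° off square.

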